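# Slide the battery pack onto the cave lamp until its catch clicks

## Task

Fit the loose battery pack to the work lamp: slide its foot into the open mouth of the lamp's shoe and push it along, gently and without ramming it, until the spring catch at the side snaps into the notch of the pack's foot and holds it. Then let go of the pack. Leave the carton, the loupe and the glue bottle where they are.

Things in the scene. Friction and masses are not known exactly. Their poses are not given: they have to be found in the camera images.
- pack_center (a point): centre of the battery pack, half-way up: a grey plastic block with ribbed sides, 70 long (x) x 52 wide (y) x 60 high (z), about 0.35 kg, standing upright on the table, underside 30 mm below this point. Its upper 48 mm is the block with parallel sides, grasped across y. Its +x end is the front, which enters the shoe first (two brass strips); the rear has four small white dots
- pack: the same pack, origin at the centre of its underside. Lowest is a black T-foot 44 wide and 5 thick, over it a black stem 28 wide and 7 high, then the 52 wide block; all 70 long. In the foot's left (+y) edge is a notch 17 long and 7 deep that begins 16 mm behind the front end
- shoe_mouth (a point): mouth of the lamp's shoe: point on the shoe's floor, 12 mm above the table, midway between the walls, where walls and lips begin. x points level into the shoe, the way the pack slides in, y left, z up. The shoe is a straight C-channel: 47 wide inside, 6.5 high under two lips with a slot of 34 between them; lips' tops 10.5 above the floor. Foot on the floor: pack_center is 30 mm above this point
- apron (a point): middle of the flat apron in front of the mouth, 30 mm before shoe_mouth (-x), at the same height and with the same axes: the base plate, 60 long and 110 wide, on which the pack's foot may rest before it is slid in. On it two low guides (6.5 high) narrow towards the mouth over its last 28 mm, from 65 to 47 mm apart
- shoe_end (a point): farthest place of the hard stop: point on the shoe's floor 79.6 mm past shoe_mouth, same axes. The stop is the face of a black terminal block, as high as the pack, clamped anywhere from here to 12 mm nearer the mouth (not known beforehand), so the catch snaps in with pack_center somewhere 28 to 41 mm past shoe_mouth; the hard stop comes 4 mm later. A sprung pin in the block pushes back with up to 4 N over the last 8 mm
- lamp: the work lamp, fixed: grey base plate 215 x 110 x 12 mm with the shoe on its robot side and, from 115 mm past shoe_mouth on, a tall black head 160 wide with aluminium fins, its top 190 mm over the table. Origin on the table under the plate, 45 mm past shoe_mouth; same axes
- catch (a joint): the spring catch in the left (+y) side of the shoe, in m: 0 fully out (no pack at it, or snapped into the pack's notch), 0.003 to 0.006 while the pack's foot pushes it aside. Pushing past it takes 5 to 15 N along the shoe. Shoe and foot are slick, but a push high on the pack tilts and may jam it while little of it is in: push low on its rear
- carton_center (a point): bystander: centre of a flat white carton lying on the table, 76 x 131 x 28 mm; leave alone
- loupe_center (a point): bystander: centre of a small folding loupe lying on the table, 34 x 67 x 14 mm; leave alone
- glue_bottle_center (a point): bystander: centre of an upright glue bottle, 35 x 48 x 176 mm; leave alone

How it is judged:
By the outcome, as a careful person would: the job done as asked, in the order asked, and still so for the second after the job is handed in, with the robot touching nothing.
It also fails if it takes over 45 s, if anything falls off the work surface, if the arm or the gripper's body presses on something with over 40 N, if the wrist force passes 120 N, or if a joint passes its speed limit or range.

## Robot

A 6-joint arm with a two-finger parallel gripper is mounted at the origin on the work surface; the furniture and walls round the work are solid. World frame = base frame: x ahead of the robot, y to its left, z up, the work surface at z = 0. Lengths are in m, angles in rad, forces in N, time in s.
With the tool pointing down it reaches from about 0.3 to 0.95 m from the base axis. Payload 3.1 kg.
Tool frame: the origin (TCP) lies at the very end of the fingers, on their centre line; the grasp point (between the pads) lies manip.grip_point_offset behind it (manip.grip_point_offset is the distance from the TCP to the grasp point, in m); z points along the fingers, y is the line along which they close (so a half turn about z gives the same grasp; the last joint's range is limited). The gripper opens to 85 mm and grips with 20 to 120 N. Pads are 22 mm wide; open, the fingers measure 114 mm over their backs; the gripper's body (76 mm by 85 mm) begins 54 mm behind the grasp point. The pads swing forward as they close: fully open they stand 13 mm farther back than shut.
Start: joints at [-1.264, 0.308, 1.634, -0, 1.2, -0.07], TCP at [0.23, -0.581, 0.231] pointing down, gripper open.
Joint ranges: [-3.06, 3.06], [-0.79, 1.96], [0.05, 2.63], [-1.19, 4.34], [0.05, 2.64], [-2.94, 2.94]. Speed limits (rad/s): [2.79, 2.79, 3.14, 3.14, 3.14, 3.14].

## Interface

Orientations are given as a rotation vector (axis times angle).
In Python, from station import sensors, vision, manip gives the robot as it stands.
- The arm moves only by the tool step_arm, never from a script. Its arguments are lists of equal length, an entry for each row: "delta_pos": the shift along the world's x, y, z in m, a list of three; "yaw": the turn about the world's z in degrees; "hand": the opening, from 0 (shut) to 1 (fully open). A call has 1 to 12 rows; each row shifts and turns the commanded pose from where the row before left it; what a row does not reach is not made up. A row lasts 1/8 s, in which the tool goes at most 62.5 mm and 10.7 degrees, less where a joint would pass 70% of its speed; a pose out of reach is approached as far as the arm can. A call with a gripper value outside its range is refused whole. The fingers move at their own pace and stop on an object; the grip force is fixed at half the most. Time passes only in rows, so rows that do not move let the fingers close. It gives the time, the measured TCP pose, the force, the opening and the grip force at its end, in the units of the state.
- sensors.get_obs(): the state, without advancing time (a new reading comes with each control period).
- vision.capture(name): name is "scene" or "top"; returns (picture, depth): 480x640x3 uint8, blue, green, red; 480x640 float32, m along the optical axis (not along the pixel's ray), 0 where there is no reading.
- vision.camera_params(name): a dict with "fov_y" (degrees; the focal length in pixels is half the picture's height over the tangent of half this angle, whatever the lens; pixels are square), "cx", "cy" (the principal point, pixels), "R" (3x3) and "t" (3): a world point X has camera coordinates R X + t. Camera axes: x right, y down, z forward; pixel columns grow to the right and rows downward; lengths in m; the calibration is good to about 2 mm. A picture is of the moment at which its call begins. camera_params takes no time and is no camera call.
- manip.hand_in(): hands the job in; it is judged then, once.
The state is a dict: "time": time; "joint_pos": joint angles; "dq": joint speeds; "tau": joint torques, N m; "tool_pos": TCP position; "orientation": TCP orientation; "wrist_force": force on the tool from outside, world axes, zero at the start; "torque": the same for the moment, N m; "width": opening from 0.0 (shut) to 1.0 (fully open); "gripper_force": force on a finger pad.
Only numpy, scipy, OpenCV 4.12 (cv2) and the standard library are available. Lean on these libraries where they do the work, as an engineer would, in place of code of your own. Each camera call takes 0.05 s, during which the arm holds its last target. There are 200 camera calls.

## Working session

There is one attempt and no reset: what is moved stays moved. The work goes in short steps, Python scripts to look and compute and a tool call to move; the robot and the scene stay as the last step left them, time stands still between calls to the robot, and variables do not carry over. Pictures are saved under pics/ and viewed, at most 10 in all, crops included, and the job is handed in when it is done.

Besides the shell and the picture viewer there is one more tool, called after "Request:" as name([rows], argument=value, ...), one row to a line, values as JSON. step_arm: Moves the arm, as the interface text tells. Its arguments: {"type":"object","properties":{"delta_pos":{"type":"array"},"yaw":{"type":"array"},"hand":{"type":"array"}},"required":["delta_pos","yaw","hand"]}

```bash
mkdir -p pics
cat > h.py <<'E'
import numpy as np, cv2
from station import sensors, vision, manip
def cloud(name):
    im,d=vision.capture(name); p=vision.camera_params(name)
    f=240/np.tan(np.radians(p["fov_y"])/2)
    v,u=np.mgrid[:480,:640]
    c=np.stack([(u-p["cx"])/f*d,(v-p["cy"])/f*d,d],-1)
    X=(c-np.array(p["t"]))@np.array(p["R"])
    X[d==0]=np.nan
    return im,d,X
E
python3 - <<'E'
from h import *
for n in("scene","top"):
    im,d,X=cloud(n); cv2.imwrite(f"pics/{n}0.png",im); np.save(f"{n}0.npy",X)
    p=vision.camera_params(n);print(n,p["fov_y"],-np.array(p["R"]).T@p["t"])
print(sensors.get_obs(), manip.grip_point_offset)
E
```

```text
scene 44.012843837430644 [-0.54435165 -0.53853157  0.63173529]
top 46.2986819429753 [0.27379828 0.08041773 1.3076903 ]
{'time': 0.1, 'joint_pos': array([-1.26368975e+00,  3.08946325e-01,  1.63504733e+00,  1.07320579e-05,
        1.19972846e+00, -6.96742604e-02]), 'dq': array([-0.00026886, -0.0012298 , -0.0031918 ,  0.00078859, -0.00299494,
        0.00114799]), 'tau': array([ 1.13226777e-04, -4.16406012e+01, -2.77644628e+01, -5.14570547e-05,
        4.05105238e-03, -1.60580652e-05]), 'tool_pos': array([ 0.22972109, -0.5804456 ,  0.23014993]), 'orientation': array([-3.08393119e+00, -5.87949066e-01,  3.80317900e-04]), 'wrist_force': array([-0.44848953, -0.04960099,  0.99852639]), 'torque': array([-0.09315724, -0.00839923,  0.04116051]), 'gripper_force': 0.0, 'width': 1.001325566477725} 0.0187
```

View pics/scene0.png

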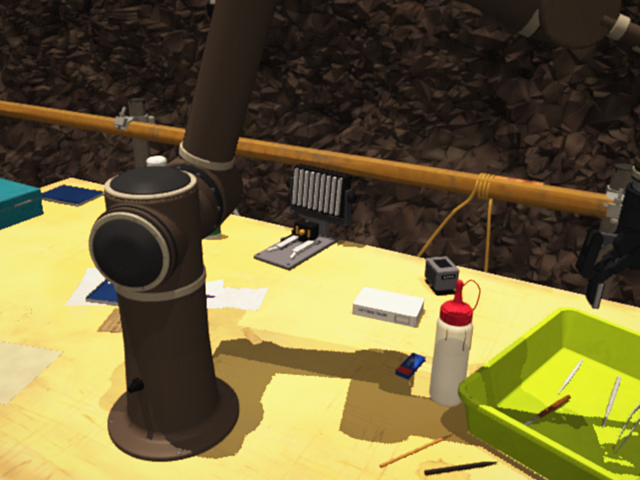

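View pics/top0.png

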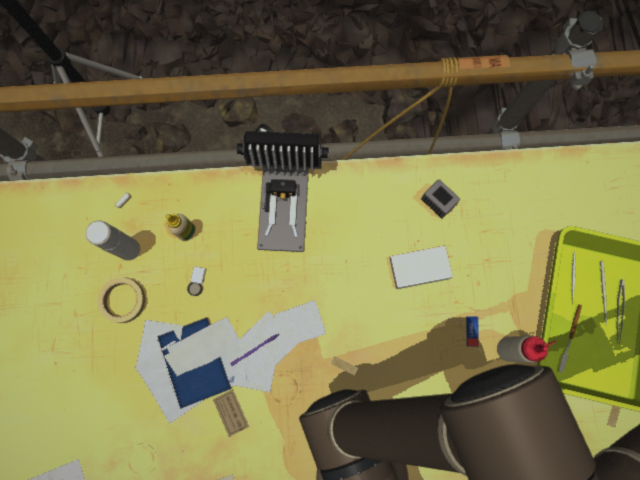

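The scene view shows the lamp at (300,210), the pack at (441,275), the carton at (388,307), the loupe at (410,365) and the bottle at (453,355). The top view shows the lamp at (285,200) with its mouth facing the robot, and the pack at (440,198), rotated. Next I'll measure both.

Run:
```python
from h import *
X=np.load("top0.npy"); im=cv2.imread("pics/top0.png")
def sel(u0,u1,v0,v1,z0,z1):
    m=np.zeros((480,640),bool); m[v0:v1,u0:u1]=1
    return m&(X[...,2]>z0)&(X[...,2]<z1)
def rect(m):
    P=X[m]; r=cv2.minAreaRect(P[:,:2].astype(np.float32)); print(m.sum(),np.round(P[:,2].mean(),4),[np.round(a,4) for a in r])
rect(sel(410,475,165,230,.052,.068))   # pack top
rect(sel(410,475,165,230,.02,.068))
rect(sel(245,320,170,260,.007,.016))   # plate
rect(sel(255,320,180,240,.018,.03))   # lips
rect(sel(255,320,165,240,.045,.075))   # terminal
rect(sel(380,465,235,300,.015,.04))   # carton
print(np.round(X[198,440],3),np.round(X[245,285],3),np.round(X[215,270],3),np.round(X[215,295],3))
a=cv2.resize(im[160:260,230:330],(400,400),interpolation=2)
b=cv2.resize(im[165:235,405:475],(400,400),interpolation=2)
s=cv2.imread("pics/scene0.png")
c=cv2.resize(s[245:305,410,None] if 0 else s[245:305,410:470],(400,400)[:2],interpolation=2)
cv2.imwrite("pics/c1.png",cv2.resize(np.hstack([a,b,c]),(798,266)))
a=cv2.resize(im[160:260,230:330],(600,600),interpolation=2);cv2.imwrite("pics/lampc.png",a)
```

```text
664 0.0599 [array([ 0.605 , -0.2314]), array([0.0686, 0.054 ]), np.float64(41.1813)]
802 0.056 [array([ 0.6047, -0.231 ]), array([0.0716, 0.0545]), np.float64(41.7944)]
2429 0.0118 [array([0.5994, 0.1408]), array([0.1726, 0.2178]), np.float64(86.9416)]
519 0.0228 [array([0.6058, 0.1427]), array([0.1031, 0.1335]), np.float64(80.5281)]
465 0.0601 [array([0.6655, 0.1245]), array([0.1492, 0.0764]), np.float64(86.1173)]
1879 0.0278 [array([ 0.4491, -0.1727]), array([0.0768, 0.1322]), np.float64(7.2277)]
[ 0.599 -0.225  0.063] [0.521 0.139 0.016] [0.594 0.17  0.025] [0.59  0.111 0.025]
```

View pics/c1.png

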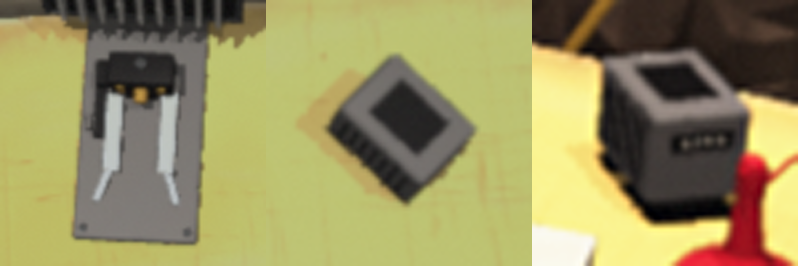

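Run:
```python
from h import *
im=cv2.imread("pics/top0.png"); p=vision.camera_params("top")
f=240/np.tan(np.radians(p["fov_y"])/2);R=np.array(p["R"]);t=np.array(p["t"])
def at(u,v,z):
    r=np.stack([(u-p["cx"])/f,(v-p["cy"])/f,np.ones_like(u,float)],-1)@R; o=-R.T@t
    return (o+r*((z-o[2])/r[...,2])[...,None])[...,:2]
hsv=cv2.cvtColor(im,cv2.COLOR_BGR2HSV)
# plate boundaries: grey vs yellow by saturation, along rows / columns, subpixel
S=hsv[...,1].astype(float)
L,Rr=[],[]
for v in range(190,246):
    row=S[v]; i=[k for k in range(240,285) if row[k]>110>=row[k+1]]; j=[k for k in range(285,330) if row[k]<=110<row[k+1]]
    if i: k=i[-1];L.append((k+(row[k]-110)/(row[k]-row[k+1]),v))
    if j: k=j[0];Rr.append((k+(110-row[k])/(row[k+1]-row[k]),v))
F=[]
for u in range(264,300):
    c=S[:,u]; k=[k for k in range(240,258) if c[k]<=110<c[k+1]]
    if k: k=k[0];F.append((u,k+(110-c[k])/(c[k+1]-c[k])))
def line(P,z):
    P=np.array(P,float); W=at(P[:,0],P[:,1],z).astype(np.float32)
    l=cv2.fitLine(W,cv2.DIST_HUBER,0,.001,.001).ravel(); return l
for n,P in(("L",L),("R",Rr),("F",F)):
    l=line(P,.012); print(n,len(P),np.round(l,4),np.degrees(np.arctan2(l[1],l[0])))
w=((im.min(2)>150)&(S<60)); w[:195]=0;w[245:]=0;w[:,:255]=0;w[:,310:]=0
n,lab,st,c=cv2.connectedComponentsWithStats(w.astype(np.uint8))
for i in range(1,n):
    if st[i,4]<20: continue
    v,u=np.where(lab==i); m=v<222
    W=at(u[m].astype(float),v[m].astype(float),.0225)
    l=cv2.fitLine(W.astype(np.float32),cv2.DIST_HUBER,0,.001,.001).ravel()
    print(st[i],np.round(l,4),np.degrees(np.arctan2(l[1],l[0])))
    for vv in range(v.min(),v.max()+1,2): print((vv,u[v==vv].min(),u[v==vv].max()),end=" ")
    print()
# pack top
m=(S<70);m[:165]=0;m[235:]=0;m[:,:410]=0;m[:,475:]=0
print(at(np.array([285.,285]),np.array([220.,221]),.0225))
```

```text
L 52 [ 0.9986 -0.0521  0.5686  0.202 ] -2.9837718
R 52 [ 0.9944 -0.1059  0.5912  0.085 ] -6.076826
F 36 [0.1147 0.9934 0.5087 0.1548] 83.4136
[265 195  11  40 194] [ 0.9937 -0.1124  0.6095  0.1643] -6.4526663
(195, np.int64(271), np.int64(271)) (197, np.int64(271), np.int64(275)) (199, np.int64(270), np.int64(275)) (201, np.int64(270), np.int64(275)) (203, np.int64(270), np.int64(275)) (205, np.int64(270), np.int64(275)) (207, np.int64(270), np.int64(275)) (209, np.int64(270), np.int64(274)) (211, np.int64(270), np.int64(274)) (213, np.int64(269), np.int64(274)) (215, np.int64(269), np.int64(274)) (217, np.int64(269), np.int64(274)) (219, np.int64(269), np.int64(274)) (221, np.int64(269), np.int64(274)) (223, np.int64(269), np.int64(273)) (225, np.int64(268), np.int64(271)) (227, np.int64(268), np.int64(270)) (229, np.int64(267), np.int64(269)) (231, np.int64(266), np.int64(268)) (233, np.int64(265), np.int64(267)) 
[289 196   8  41 193] [ 0.9927 -0.1202  0.6059  0.1159] -6.9044356
(196, np.int64(291), np.int64(296)) (198, np.int64(291), np.int64(296)) (200, np.int64(291), np.int64(295)) (202, np.int64(291), np.int64(295)) (204, np.int64(291), np.int64(295)) (206, np.int64(290), np.int64(295)) (208, np.int64(290), np.int64(295)) (210, np.int64(290), np.int64(295)) (212, np.int64(290), np.int64(295)) (214, np.int64(290), np.int64(295)) (216, np.int64(290), np.int64(295)) (218, np.int64(290), np.int64(294)) (220, np.int64(290), np.int64(294)) (222, np.int64(289), np.int64(294)) (224, np.int64(289), np.int64(294)) (226, np.int64(292), np.int64(294)) (228, np.int64(293), np.int64(294)) (230, np.int64(293), np.int64(295)) (232, np.int64(294), np.int64(295)) (234, np.int64(294), np.int64(296)) (236, np.int64(295), np.int64(296)) 
[[0.57984068 0.13538435]
 [0.57743106 0.13551511]]
```

View pics/lampc.png

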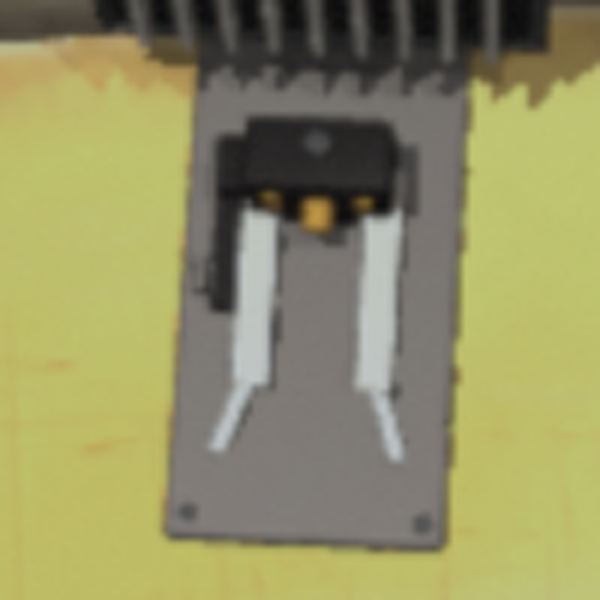

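The pack is at about (0.605,-0.231), yaw 41°, with its rear (white dots) toward the robot. The lamp's yaw is about -6.5° and its shoe mouth is about (0.569,0.145). The enlarged picture shows lips beginning at about (255,385)/(372,388) and the terminal block at (320,155). Now moving above the pack.

Request:
step_arm([
  [0.0,0,0.03],
  [0.0375,0.035,0],
  [0.0375,0.035,0],
  [0.0375,0.035,0],
  [0.0375,0.035,0],
  [0.0375,0.035,0],
  [0.0375,0.035,0],
  [0.0375,0.035,0],
  [0.0375,0.035,0],
  [0.0375,0.035,0],
  [0.0375,0.035,0],
  [0,0,0],
], yaw=[0,2,2,2,2,2,2,2,2,2,2,0], hand=[1,1,1,1,1,1,1,1,1,1,1,1])

```text
time: 1.6
tool_pos: [0.6068, -0.228, 0.2604]
orientation: [-2.933, -1.122, -0.0]
wrist_force: [-0.1, -0.7, -0.1]
width: 1.003
gripper_force: 0.0
```

Request:
step_arm([
  [-0.002,-0.003,-0.04],
  [0,0,-0.05],
  [0,0,-0.05],
  [0,0,-0.04],
  [0,0,-0.03],
  [0,0,-0.02],
  [0,0,-0.013],
  [0,0,0],
  [0,0,0],
  [0,0,0],
  [0,0,0],
  [0,0,0],
], yaw=[0,0,0,0,0,0,0,0,0,0,0,0], hand=[1,1,1,1,1,1,1,0,0,0,0,0])

```text
time: 3.1
tool_pos: [0.6043, -0.2348, 0.0198]
orientation: [2.935, 1.115, 0.003]
wrist_force: [1.0, -0.3, 6.1]
width: 0.605
gripper_force: 64.9
```

Request:
step_arm([
  [0,0,0.03],
  [0,0,0.05],
  [-0.0105,0.039,0],
  [-0.0105,0.039,0],
  [-0.0105,0.039,0],
  [-0.0105,0.039,0],
  [-0.0105,0.039,0],
  [-0.0105,0.039,0],
  [-0.0105,0.039,0],
  [-0.0105,0.039,0],
  [-0.0105,0.039,0],
  [-0.0105,0.036,0],
], yaw=[0,0,-4.8,-4.8,-4.8,-4.8,-4.8,-4.8,-4.8,-4.8,-4.8,-4.8], hand=[0,0,0,0,0,0,0,0,0,0,0,0])

```text
time: 4.6
tool_pos: [0.4957, 0.1538, 0.0969]
orientation: [3.136, -0.18, -0.005]
wrist_force: [0.9, -0.2, -3.8]
width: 0.598
gripper_force: 64.0
```

Request:
step_arm([
  [0,0,0],
  [0,0,0],
], yaw=[0,0], hand=[0,0])

```text
time: 4.85
tool_pos: [0.4968, 0.1525, 0.0974]
orientation: [3.136, -0.174, -0.003]
wrist_force: [-0.7, -0.0, -3.9]
width: 0.599
gripper_force: 64.4
```

Run:
```python
from h import *
o=sensors.get_obs();print(o["tool_pos"],o["orientation"],o["wrist_force"],o["width"])
im,d,X=cloud("top"); np.save("top1.npy",X)
a=cv2.resize(im[160:290,210:360],(750,650)[:2],interpolation=2)[:600]
s,_,Xs=cloud("scene"); np.save("sc1.npy",Xs); cv2.imwrite("pics/s1full.png",s);cv2.imwrite("pics/t1full.png",im)
b=cv2.resize(s[190:290,240:360],(480,400),interpolation=2)
cv2.imwrite("pics/p1.png",np.hstack([cv2.resize(a,(320,256)),cv2.resize(b,(480,256*1))]) if 0 else np.hstack([cv2.resize(im[160:290,210:340],(400,400)),cv2.resize(b,(400,400))]))
```

```text
[0.49682196 0.15246177 0.09735039] [ 3.13575456 -0.17350974 -0.00324184] [-0.73155555 -0.0313764  -3.87036972] 0.5991029864285665
```

View pics/p1.png

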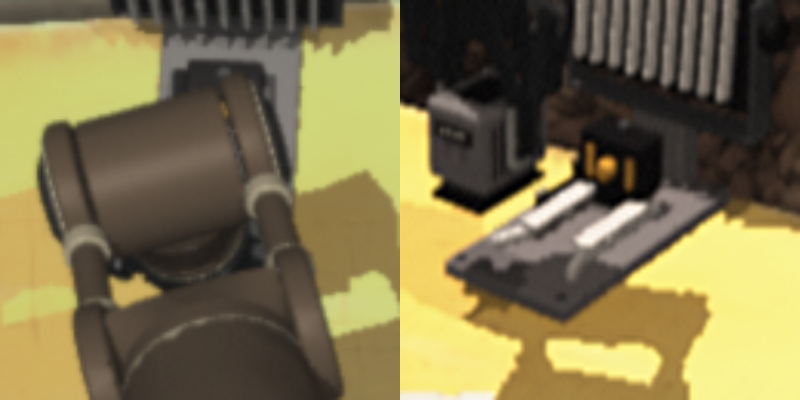

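The scene picture shows the pack upright in the gripper before the shoe (rear dots at (455,135) in the crop), aligned with the lips. The top view is blocked by the arm. I'll compare the pack with the lips in the scene camera.

Run:
```python
from h import *
X=np.load("sc1.npy"); X0=np.load("scene0.npy"); im=cv2.imread("pics/s1full.png"); 
th=np.radians(-6.5); a=np.array([np.cos(th),np.sin(th)]); n=np.array([-a[1],a[0]])
S=X[...,:2]@a-.549; N=X[...,:2]@n-.208; Z=X[...,2]
# pack: crop region
m=np.zeros((480,640),bool); m[205:250,245:285]=1
m&=(Z>.07)&(Z<.16)&(S>-.13)&(S<-.02)
print("pack",m.sum())
def pr(k,q): print(k,q.sum(),"s",np.round(np.nanpercentile(S[q],[1,5,50,95,99]),4),"n",np.round(np.nanpercentile(N[q],[1,5,50,95,99]),4),"z",np.round(np.nanpercentile(Z[q],[1,5,50,95,99]),4))
pr("pack",m)
r=m&(S<-.09)&(Z<.13)&(Z>.09); pr("rear",r)
c=np.linalg.lstsq(np.c_[N[r],Z[r],np.ones(r.sum())],S[r],rcond=None)[0]; print("rear plane",c)
top=m&(S>-.10)
P=np.round(1e3*np.stack([S,N,Z],-1))
for v in range(206,248,3): print(v,[tuple(int(t) for t in P[v,u]) if np.isfinite(P[v,u,0]) else None for u in range(246,284,5)])
g=cv2.cvtColor(im,cv2.COLOR_BGR2HSV)
w=(im.min(2)>150)&(g[...,1]<60)&(Z>.015)&(Z<.035)&(S>0.004)&(abs(N)<.05)&(S<.07)
for k in(1,-1):
    q=w&(N*k>0); pr("lip",q)
    if q.sum()>10: print(np.polyfit(S[q],N[q],1))
```

```text
pack 1149
pack 1149 s [-0.1069 -0.1053 -0.0869 -0.0466 -0.0378] n [-0.055  -0.0399 -0.0169  0.0262  0.037 ] z [0.0803 0.0834 0.1241 0.1534 0.1583]
rear 330 s [-0.1074 -0.1063 -0.1031 -0.0947 -0.0912] n [-0.0285 -0.027  -0.0072  0.0213  0.024 ] z [0.091  0.0928 0.1111 0.1283 0.1297]
rear plane [-0.08256709 -0.00318213 -0.10246408]
206 [(882, 913, -346), (-82, 31, 151), (-69, 28, 148), (902, 839, -335), (916, 822, -335), (-89, -33, 168), (-63, -26, 158), (-85, -57, 172)]
209 [(868, 900, -353), (-84, 30, 144), (-70, 27, 141), (-60, 20, 140), (-54, 11, 140), (-83, -28, 158), (-63, -26, 151), (-85, -58, 165)]
212 [(889, 920, -379), (-80, 33, 135), (-82, 17, 140), (-76, 7, 140), (-72, -4, 141), (-83, -28, 151), (-82, -41, 153), (-81, -54, 156)]
215 [(865, 899, -382), (-102, 14, 140), (-95, 6, 139), (-89, -4, 140), (-87, -16, 142), (-73, -19, 138), (-79, -39, 145), (-82, -55, 150)]
218 [(127, 236, 4), (-104, 13, 133), (-104, -2, 137), (-102, -14, 139), (-96, -24, 140), (-83, -28, 136), (-80, -40, 138), (-47, -27, 124)]
221 [(114, 224, 2), (-101, 16, 124), (-104, -2, 130), (-105, -17, 134), 
[... 707 characters left out ...]
 -16, 85), (-59, -21, 82), (87, 80, 4)]
239 [(22, 144, 2), (-105, 14, 82), (-103, 1, 85), (-106, -16, 90), (-96, -22, 88), (-74, -19, 80), (64, 78, 4), (35, 38, 25)]
242 [(9, 132, 1), (12, 118, 4), (22, 110, 3), (-105, -15, 82), (-94, -21, 80), (41, 76, 5), (49, 66, 4), (19, 26, 27)]
245 [(-10, 116, 4), (-2, 106, 4), (7, 97, 3), (16, 88, 2), (23, 77, 3), (12, 52, 14), (3, 29, 23), (11, 20, 23)]
lip 75 s [0.0057 0.0076 0.0359 0.0669 0.0683] n [0.0147 0.0163 0.0222 0.0288 0.0306] z [0.02   0.0216 0.024  0.0263 0.0268]
[0.00109201 0.02237874]
lip 81 s [0.0057 0.0078 0.0344 0.0667 0.0681] n [-0.0344 -0.0326 -0.0259 -0.0192 -0.0177] z [0.0203 0.0214 0.0242 0.0265 0.0271]
[-0.02579304 -0.02527756]
```

Request:
step_arm([
  [0,0,-0.025],
  [0,0,-0.02],
  [0,0,-0.01],
  [0,0,-0.005],
  [0,0,-0.003],
  [0,0,0],
  [0,0,0],
], yaw=[-0.3,0,0,0,0,0,0], hand=[0,0,0,0,0,0,0])

```text
time: 5.82
tool_pos: [0.4985, 0.153, 0.0359]
orientation: [-3.136, 0.184, -0.002]
wrist_force: [0.2, 0.5, -4.1]
width: 0.597
gripper_force: 64.6
```

Request:
step_arm([
  [0,0,-0.002],
  [0,0,-0.001],
  [0,0,0],
], yaw=[0,0,0], hand=[0,0,0])

```text
time: 6.2
tool_pos: [0.4978, 0.1528, 0.0322]
orientation: [3.136, -0.184, -0.0]
wrist_force: [0.7, -0.1, -3.3]
width: 0.599
gripper_force: 64.6
```

Request:
step_arm([
  [0,0,-0.001],
  [0,0,0],
], yaw=[0,0], hand=[0,0])

```text
time: 6.45
tool_pos: [0.4984, 0.153, 0.0318]
orientation: [-3.136, 0.184, -0.001]
wrist_force: [-0.4, -0.5, 2.4]
width: 0.605
gripper_force: 65.0
```

Request:
step_arm([
  [0,0,0.0005],
  [0.006,-0.0007,0],
  [0.006,-0.0007,0],
  [0.006,-0.0007,0],
  [0.006,-0.0007,0],
  [0.006,-0.0007,0],
  [0,0,0],
], yaw=[0,0,0,0,0,0,0], hand=[0,0,0,0,0,0,0])

```text
time: 7.32
tool_pos: [0.5292, 0.1493, 0.0319]
orientation: [-3.136, 0.184, -0.003]
wrist_force: [0.2, -0.0, -0.9]
width: 0.602
gripper_force: 64.9
```

Request:
step_arm([
  [0.004,-0.0005,0],
  [0.004,-0.0005,0],
  [0,0,0],
], yaw=[0,0,0], hand=[0,0,0])

```text
time: 7.7
tool_pos: [0.5368, 0.1483, 0.0318]
orientation: [-3.136, 0.184, -0.002]
wrist_force: [1.2, -0.5, -1.3]
width: 0.6
gripper_force: 64.9
```

Request:
step_arm([
  [0.003,-0.0004,0],
  [0.003,-0.0004,0],
  [0.003,-0.0003,0],
  [0,0,0],
], yaw=[0,0,0,0], hand=[0,0,0,0])

```text
time: 8.2
tool_pos: [0.5456, 0.1472, 0.0318]
orientation: [-3.136, 0.184, -0.002]
wrist_force: [0.1, 0.8, 0.2]
width: 0.602
gripper_force: 65.0
```

Request:
step_arm([
  [0.003,-0.0004,0],
  [0.003,-0.0004,0],
  [0.003,-0.0003,0],
  [0,0,0],
], yaw=[0,0,0,0], hand=[0,0,0,0])

```text
time: 8.7
tool_pos: [0.5547, 0.1461, 0.0318]
orientation: [-3.136, 0.184, -0.002]
wrist_force: [1.0, 0.7, 1.7]
width: 0.6
gripper_force: 65.1
```

Run:
```python
from h import *
s,_,X=cloud("scene")
cv2.imwrite("pics/p2.png",cv2.resize(s[200:280,245:345],(750,600),interpolation=2))
```

```text
(no output)
```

View pics/p2.png

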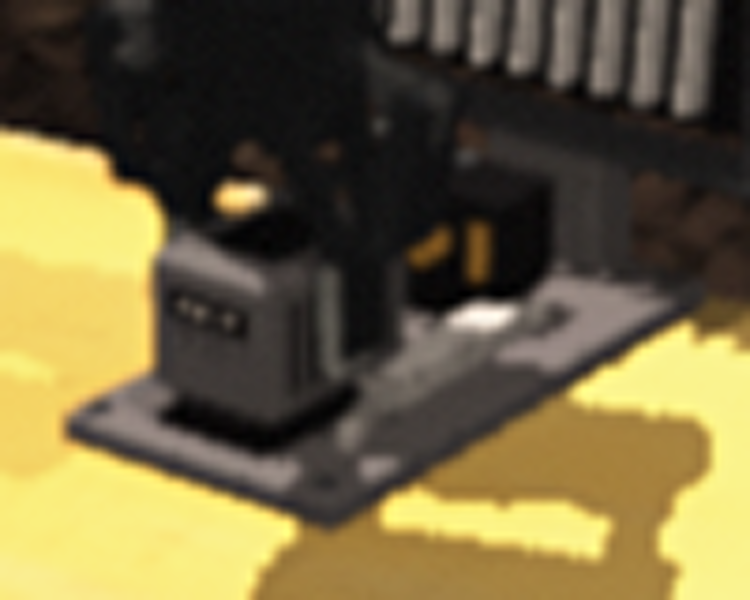

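The pack is in the shoe mouth, rear at about (235,420) and centred between the lips. Forces are small, so I'll continue.

Request:
step_arm([
  [0.003,-0.0004,0],
  [0.003,-0.0004,0],
  [0.003,-0.0003,0],
  [0.003,-0.0003,0],
  [0,0,0],
], yaw=[0,0,0,0,0], hand=[0,0,0,0,0])

```text
time: 9.38
tool_pos: [0.5667, 0.1447, 0.0318]
orientation: [-3.136, 0.184, -0.002]
wrist_force: [0.1, -0.2, 1.8]
width: 0.601
gripper_force: 65.2
```

Request:
step_arm([
  [0.003,-0.0004,0],
  [0.003,-0.0003,0],
  [0,0,0],
], yaw=[0,0,0], hand=[0,0,0])

```text
time: 9.75
tool_pos: [0.5725, 0.144, 0.0318]
orientation: [-3.136, 0.184, -0.001]
wrist_force: [-0.5, 0.5, 2.8]
width: 0.6
gripper_force: 65.4
```

Request:
step_arm([
  [0.003,-0.0004,0],
  [0.003,-0.0003,0],
  [0,0,0],
], yaw=[0,0,0], hand=[0,0,0])

```text
time: 10.12
tool_pos: [0.5757, 0.1427, 0.032]
orientation: [3.134, -0.183, -0.009]
wrist_force: [-6.2, -2.0, 10.2]
width: 0.599
gripper_force: 65.9
```

Resistance begins about 10 mm past the mouth, probably the catch ramp, and the tool tilts slightly. As advised, I'll let go and push low on the rear.

Request:
step_arm([
  [-0.002,0.0002,0],
  [0,0,0],
  [0,0,0],
  [0,0,0.02],
  [0,0,0.04],
  [-0.03,0.0035,0],
  [-0.027,0.003,0],
  [0,0,0],
  [0,0,0],
  [0,0,0],
], yaw=[0,0,0,0,0,0,0,0,0,0], hand=[0.6,1,1,1,1,1,0,0,0,0])

```text
time: 11.38
tool_pos: [0.5206, 0.1501, 0.0924]
orientation: [-3.136, 0.184, -0.003]
wrist_force: [1.3, -0.4, -0.1]
width: 0.141
gripper_force: 0.0
```

Run:
```python
from h import *
s,_,X=cloud("scene"); cv2.imwrite("pics/p3.png",cv2.resize(s[190:280,245:345],(666,600),interpolation=2))
```

```text
(no output)
```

View pics/p3.png

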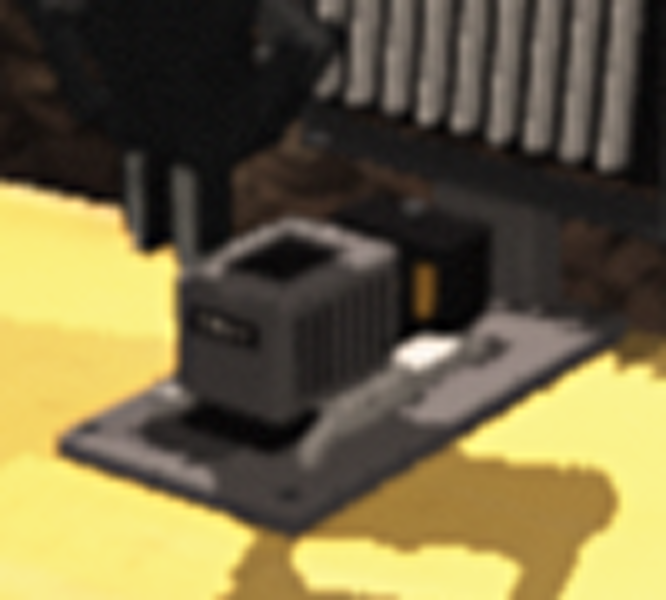

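The pack sits upright in the shoe, rear at about (235,400), and the closed fingers are behind it. Lowering and pushing.

Request:
step_arm([
  [0,0,-0.03],
  [0,0,-0.024],
  [0,0,-0.008],
  [0.004,-0.0005,-0.002],
  [0.004,-0.0005,0],
  [0,0,0],
], yaw=[0,0,0,0,0,0], hand=[0,0,0,0,0,0])

```text
time: 12.18
tool_pos: [0.5286, 0.1492, 0.0289]
orientation: [-3.136, 0.184, -0.004]
wrist_force: [0.8, -0.1, -0.7]
width: -0.003
gripper_force: 0.0
```

Request:
step_arm([
  [0.002,-0.0002,0],
  [0.002,-0.0002,0],
  [0,0,0],
], yaw=[0,0,0], hand=[0,0,0])

```text
time: 12.55
tool_pos: [0.5306, 0.1486, 0.0278]
orientation: [3.136, -0.184, -0.001]
wrist_force: [-0.5, -0.5, 1.4]
width: -0.001
gripper_force: 0.0
```

Request:
step_arm([
  [0.002,-0.0002,0],
  [0.002,-0.0003,0],
  [0,0,0],
], yaw=[0,0,0], hand=[0,0,0])

```text
time: 12.92
tool_pos: [0.5328, 0.1481, 0.0272]
orientation: [3.136, -0.184, -0.007]
wrist_force: [-4.9, 0.5, 2.4]
width: 0.003
gripper_force: 0.0
```

Request:
step_arm([
  [0.002,-0.0002,0],
  [0,0,0],
], yaw=[0,0], hand=[0,0])

```text
time: 13.18
tool_pos: [0.5339, 0.1479, 0.0269]
orientation: [3.135, -0.184, -0.01]
wrist_force: [-6.4, 1.4, 3.4]
width: -0.001
gripper_force: 0.0
```

Request:
step_arm([
  [0.002,-0.0002,0],
  [0,0,0],
], yaw=[0,0], hand=[0,0])

```text
time: 13.42
tool_pos: [0.5348, 0.1478, 0.0266]
orientation: [3.135, -0.184, -0.014]
wrist_force: [-9.0, 1.5, 4.0]
width: -0.0
gripper_force: 0.0
```

Request:
step_arm([
  [0.002,-0.0002,0],
  [0,0,0],
], yaw=[0,0], hand=[0,0])

```text
time: 13.68
tool_pos: [0.5363, 0.1476, 0.0266]
orientation: [3.135, -0.184, -0.015]
wrist_force: [-8.2, 2.3, 5.0]
width: 0.002
gripper_force: 0.0
```

Request:
step_arm([
  [0.002,-0.0002,0.0005],
  [0,0,0],
], yaw=[0,0], hand=[0,0])

```text
time: 13.92
tool_pos: [0.5368, 0.1475, 0.0267]
orientation: [3.135, -0.184, -0.021]
wrist_force: [-11.7, 1.9, 5.5]
width: 0.001
gripper_force: 0.0
```

Request:
step_arm([
  [0.002,-0.0002,0.0005],
  [0,0,0],
], yaw=[0,0], hand=[0,0])

```text
time: 14.18
tool_pos: [0.5396, 0.1472, 0.0266]
orientation: [3.135, -0.184, -0.017]
wrist_force: [-7.2, 1.8, -0.8]
width: -0.0
gripper_force: 0.0
```

Request:
step_arm([
  [0.002,-0.0002,0],
  [0,0,0],
], yaw=[0,0], hand=[0,0])

```text
time: 14.42
tool_pos: [0.5418, 0.1469, 0.0265]
orientation: [3.135, -0.184, -0.016]
wrist_force: [-7.4, 1.9, -1.9]
width: 0.001
gripper_force: 0.0
```

Request:
step_arm([
  [0.002,-0.0002,0.0005],
  [0.002,-0.0002,0],
  [0,0,0],
], yaw=[0,0,0], hand=[0,0,0])

```text
time: 14.8
tool_pos: [0.5448, 0.1465, 0.0264]
orientation: [3.134, -0.184, -0.02]
wrist_force: [-8.6, 2.0, -1.8]
width: 0.001
gripper_force: 0.0
```

Request:
step_arm([
  [0.002,-0.0002,0],
  [0.002,-0.0003,0],
  [0,0,0],
], yaw=[0,0,0], hand=[0,0,0])

```text
time: 15.18
tool_pos: [0.5483, 0.146, 0.0262]
orientation: [3.134, -0.184, -0.021]
wrist_force: [-9.7, 1.8, -0.7]
width: 0.001
gripper_force: 0.0
```

Request:
step_arm([
  [0.002,-0.0002,0],
  [0,0,0],
], yaw=[0,0], hand=[0,0])

```text
time: 15.42
tool_pos: [0.55, 0.1458, 0.0262]
orientation: [3.134, -0.184, -0.022]
wrist_force: [-10.0, 2.1, -0.7]
width: -0.004
gripper_force: 0.0
```

Request:
step_arm([
  [0.0015,-0.0002,0],
  [0,0,0],
], yaw=[0,0], hand=[0,0])

```text
time: 15.68
tool_pos: [0.5512, 0.1456, 0.0261]
orientation: [3.134, -0.184, -0.023]
wrist_force: [-9.9, 2.4, -0.6]
width: 0.002
gripper_force: 0.0
```

Request:
step_arm([
  [0.0015,-0.0002,0],
  [0,0,0],
], yaw=[0,0], hand=[0,0])

```text
time: 15.92
tool_pos: [0.556, 0.1453, 0.0272]
orientation: [3.135, -0.184, -0.013]
wrist_force: [-6.3, 1.0, -2.5]
width: 0.0
gripper_force: 0.0
```

Request:
step_arm([
  [0.0015,-0.0002,0],
  [0,0,0],
], yaw=[0,0], hand=[0,0])

```text
time: 16.18
tool_pos: [0.5574, 0.145, 0.0272]
orientation: [3.135, -0.184, -0.013]
wrist_force: [-5.6, 0.5, -2.6]
width: 0.001
gripper_force: 0.0
```

Request:
step_arm([
  [0.0015,-0.0002,0],
  [0,0,0],
], yaw=[0,0], hand=[0,0])

```text
time: 16.42
tool_pos: [0.5574, 0.1447, 0.0271]
orientation: [3.134, -0.184, -0.018]
wrist_force: [-9.8, 1.2, 0.9]
width: -0.0
gripper_force: 0.0
```

Request:
step_arm([
  [-0.004,0.0005,0],
  [-0.003,0.0003,0],
  [0,0,0],
], yaw=[0,0,0], hand=[0,0,0])

```text
time: 16.8
tool_pos: [0.5555, 0.1459, 0.0292]
orientation: [3.136, -0.184, -0.001]
wrist_force: [-2.8, -0.2, -0.1]
width: -0.002
gripper_force: 0.0
```

Request:
step_arm([
  [-0.004,0.0005,0],
  [0,0,0],
], yaw=[0,0], hand=[0,0])

```text
time: 17.05
tool_pos: [0.5526, 0.1464, 0.0297]
orientation: [-3.136, 0.184, -0.003]
wrist_force: [-1.8, 0.3, -0.0]
width: -0.004
gripper_force: 0.0
```

The hard stop was felt at 0.5574 with only about 10 N, after the snap near 0.552. I'll withdraw and check whether the catch holds the pack.

Request:
step_arm([
  [-0.005,0.0006,0],
  [-0.015,0.0018,0],
  [0,0,0.04],
  [0,0,0.04],
  [0,0,0],
  [0,0,0],
], yaw=[0,0,0,0,0,0], hand=[0,0,0,1,1,1])

```text
time: 17.8
tool_pos: [0.531, 0.1487, 0.109]
orientation: [3.136, -0.184, -0.001]
wrist_force: [-0.6, 0.5, 0.8]
width: 0.636
gripper_force: 0.0
```

Run:
```python
from h import *
o=sensors.get_obs();print(o["tool_pos"],o["wrist_force"])
s,_,X=cloud("scene"); cv2.imwrite("pics/p4.png",cv2.resize(s[190:280,245:345],(666,600),interpolation=2))
```

```text
[0.53104011 0.14871355 0.10901644] [-0.60967847  0.48252337  0.82943792]
```

View pics/p4.png

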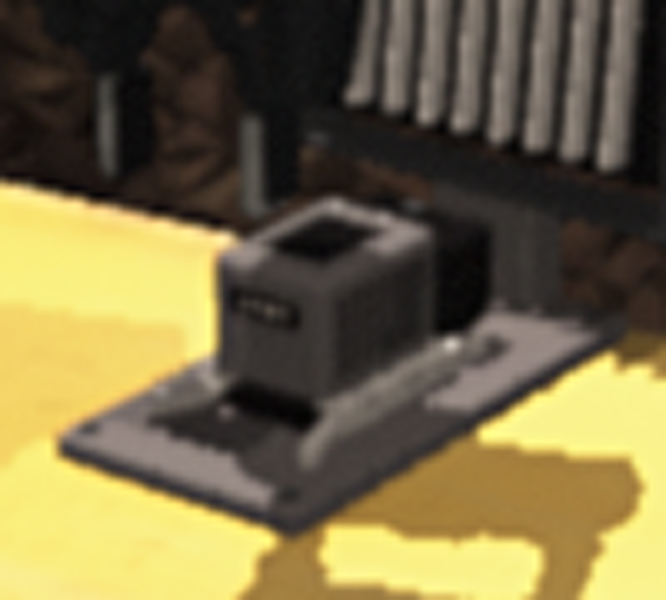

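The pack is seated against the terminal block, with its rear face at (275,330). I'll retreat so the top camera can see, and check the catch there.

Request:
step_arm([
  [0,0,0.06],
  [0,0,0.05],
  [-0.03,-0.05,0],
  [-0.03,-0.05,0],
  [-0.03,-0.05,0],
  [-0.03,-0.05,0],
  [-0.03,-0.05,0],
  [-0.03,-0.05,0],
  [0,0,0],
], yaw=[0,0,0,0,0,0,0,0,0], hand=[1,1,1,1,1,1,1,1,1])

```text
time: 18.98
tool_pos: [0.3491, -0.1536, 0.2177]
orientation: [-3.135, 0.196, 0.005]
wrist_force: [0.7, -0.2, 0.3]
width: 1.002
gripper_force: 0.0
```

Run:
```python
from h import *
im,_,X=cloud("top"); a=cv2.imread("pics/top0.png")
cv2.imwrite("pics/p5.png",np.hstack([cv2.resize(i[170:245,245:320],(400,400),interpolation=2) for i in(a,im)]))
m=np.zeros((480,640),bool); m[175:235,255:315]=1
m&=(X[...,2]>.067)&(X[...,2]<.08)
th=np.radians(-6.6); ax=np.array([np.cos(th),np.sin(th)]); n=np.array([-ax[1],ax[0]])
S=X[m][:,:2]@ax-.549;N=X[m][:,:2]@n-.208
print(m.sum(),np.percentile(S,[1,50,99]),np.percentile(N,[1,50,99]),X[m][:,2].mean())
```

```text
672 [-0.00508083  0.02889872  0.08512739] [-0.02603748 -0.00118453  0.02453319] 0.07214670829218772
```

View pics/p5.png

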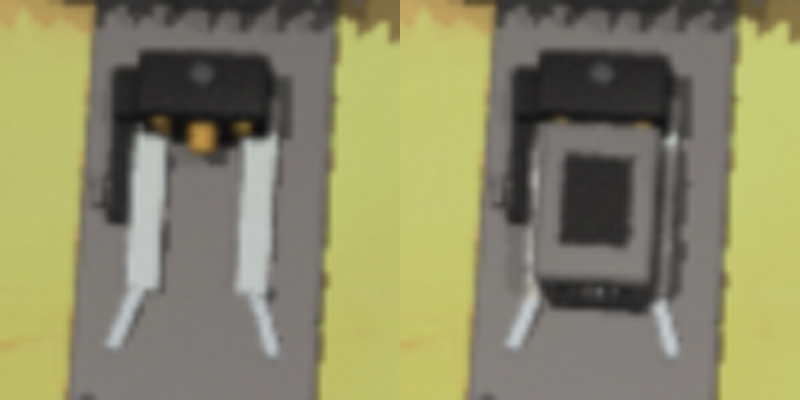

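The catch arm at (515,200) looks the same as in the empty-shoe picture (115,200), so it is fully out. The pack centre is about 30 mm past the mouth and a few mm short of the block, which fits a latched pack. The arm is clear, so I'm handing in.

```bash
python3 -c "
from station import manip; print(manip.hand_in())"
```

```text
the job is handed in; nothing more can be done
None
```

The pack is in the lamp's shoe and released, and the job is handed in. The push force dropped sharply as the catch snapped, and I felt the hard stop just after at about 10 N. I didn't tug the pack to test the hold, but the last top picture shows the catch fully out.

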